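# Put the test strip box away in a push-to-open drawer

### The arm

A 6-joint arm with a two-finger parallel gripper is mounted at the origin on a cart in front of the work surface, level with it; the furniture and walls round the work are solid. World frame = base frame: x ahead of the robot, y to its left, z up, the work surface at z = 0. Lengths are in m, angles in rad, forces in N, time in s.
With the tool pointing down it reaches from about 0.375 to 0.925 m from the base axis. Payload 5.7 kg.
Tool frame: the origin (TCP) lies midway between the tips of the shut fingers; the grasp point (between the pads) lies 19 mm behind it; z points along the fingers, y is the line along which they close (so a half turn about z gives the same grasp; the last joint's range is limited). The gripper opens to 85 mm and grips with 20 to 120 N. Pads are 22 mm wide; open, the fingers measure 114 mm over their backs; the gripper's body (76 mm by 85 mm) begins 54 mm behind the grasp point. The pads swing forward as they close: fully open they stand 13 mm farther back than shut.
Start: joints at [1.138, 0.359, 1.51, -0, 1.272, -0.115], TCP at [0.187, 0.57, 0.231] pointing down, gripper open.
Joint ranges: [-2.97, 2.97], [-1.01, 2.36], [0.21, 2.38], [-0.96, 4.11], [0.2, 2.71], [-2.98, 2.98]. Speed limits (rad/s): [2.39, 2.39, 3.14, 3.14, 3.14, 3.14].

### API

Orientations are given as [roll, pitch, yaw] about the fixed x, y, z axes, in that order (R = Rz(yaw) Ry(pitch) Rx(roll)).
In Python, from cell import status, grab_frame, workorder, models gives the robot as it stands. The module is installed in compiled form; this text tells all that it offers.
- The arm moves only by the shell command python3 -m pendant 'ROWS' [FORCE]. ROWS is JSON, a list of rows, each a list of 7 numbers: the closure in counts, from 0 (fully open) to 255 (shut), then the shift along the tool's x, y, z in m, then the turn, a rotation vector about the tool's x, y, z in degrees. In form: [[claw, dx, dy, dz, rx, ry, rz], ...]. A call has 1 to 20 rows; each row shifts and turns the commanded pose from where the row before left it, along the tool's axes as they then stand; what a row does not reach is not made up. A row lasts 1/10 s, in which the tool goes at most 50 mm and 8.59 degrees, less where a joint would pass 70% of its speed; a pose out of reach is approached as far as the arm can. A call with a gripper value outside its range is refused whole. The fingers move at their own pace and stop on an object; FORCE is the grip in N (left out, the last holds). Time passes only in rows, so rows that do not move let the fingers close. It gives the time, the measured TCP pose, the force, the opening and the grip force at its end, in the units of the state.
- status.get_obs(): the state, without advancing time (a new reading comes with each control period).
- grab_frame(name): name is "scene" or "top" or "wrist"; returns a dict with "img" (420x560x3 uint8, red, green, blue), "z_map" (420x560 float32, m along the optical axis (not along the pixel's ray), 0 where there is no reading), "vfov" (degrees; the focal length in pixels is half the picture's height over the tangent of half this angle, whatever the lens; pixels are square), "cx", "cy" (the principal point, pixels), "k1" (the pictures are not rectified: a ray, as slopes to the right and down, at radius r is drawn at 1 + k1 r^2 times it, then the intrinsics apply), "T" (4x4, takes a point from camera to world coordinates). Camera axes: x right, y down, z forward; pixel columns grow to the right and rows downward; lengths in m; the calibration is good to about 2 mm. A picture is of the moment at which its call begins.
- workorder.hand_in(): hands the job in; it is judged then, once.
Trained networks look in a picture, given as the dict that the camera call returned (one of the last four; its "shot" number tells which), for a name from the list of things; names that differ only in an ending like _2 or _b are one class to them, and where a whole thing is asked for, a point or a joint stands for the part that bears it (a point fixed in the world has none). Each returns a list of dicts, best first, with "conf" (0 to 1); they miss things now and then, are a little off and sometimes report something else, mostly with a low value. They report only what shows in the picture. A call takes as long as a camera call. They do not tell look-alikes from the thing itself.
- models.spot_in(picture, target): "bbox" ([left, top, right, bottom] in pixels, round what is visible of it).
- models.pinpoint(picture, target): "uv" ([column, row] in pixels: a listed point, or the origin of a listed thing).
The state is a dict: "clock": time; "joints": joint angles; "qd": joint speeds; "joint_efforts": joint torques, N m; "position": TCP position; "ee_rot": TCP orientation; "ft_force": force on the tool from outside, world axes, zero at the start; "ft_torque": the same for the moment, N m; "width": finger opening in m; "grasp_force": force on a finger pad.
Only numpy, scipy, OpenCV 4.12 (cv2) and the standard library are available. Lean on these libraries where they do the work, as an engineer would, in place of code of your own. Each camera call takes 0.05 s, during which the arm holds its last target. There are 200 camera calls.

### The job

Put the test strip box away in the small bench cabinet, whose drawer has no handle but a touch latch: push the drawer front in and let it spring ajar, pull the drawer out almost as far as it goes, and lay the box flat inside. Then push the front in again until it latches, and leave it shut with the box in it; do not disturb the roll of tape, the rubber stopper or the weighing boat.

Things in the scene. Friction and masses are not known exactly. Their poses are not given: they have to be found in the camera images.
- cabinet: grey bench cabinet, fixed, 220 deep (x) x 200 wide (y) x 74 high, one drawer across its whole front. Origin: centre of its underside, on the bench. Its x axis points from front to back (the drawer opens toward -x), z up. The front edge of the body is at x = -110 mm.
- drawer (a joint): drawer travel, m: 0 latched, + open (cabinet's -x), stops -0.008 and 0.115. From latched, push in past -0.0045 (best -0.006 to the stop; 6-9 N) and let go: it springs out to 0.05-0.08. From there it slides with 1 N friction and stays. Latched, it cannot be pulled. From open, push past -0.0045 again (best -0.006 to the stop; 5-11 N below 0.05) and let go: it latches at 0; one more push frees it.
- drawer_front (a point): centre of the drawer's outer front face, marked by a small steel disc; axes as the cabinet's. White panel 12 thick, 200 wide, from 34 below to 34 above this point. Latched, its back is 9 mm from the cabinet body. Open, the drawer is uncovered: reach in from above between panel and body (clear length 9 mm + travel).
- drawer_floor (a point): centre of the drawer's inner floor, 18 above the bench; axes as the cabinet's, moves with the drawer. Inside 140 long (x) x 164 wide (y), side walls 37 high, 4 thick. From this point toward -x the panel's back face is at 70 mm and its outer face at 82 mm.
- strip_box: test strip box: small flat white box with a row of printed colour patches on top, 38 (x) x 82 (y) x 20 (z), about 50 g, loose on the bench, lying flat. Origin: centre of its underside.
- tape_roll: roll of tape lying flat, 66 across, 18 high, loose bystander. Origin: centre of its underside.
- stopper: pale rubber stopper, 35 across, 28 high, loose bystander. Origin: centre of its underside.
- weigh_boat: white square weighing boat, 76 x 76, 19 high, loose bystander. Origin: centre of its underside.
Mind the look-alikes: they are no part of the job. Of the things shaped like the strip_box, the white one is meant.

How it is judged:
On the way, in this order (a step that is already met when the one before it is completed fails the run):
1. the latched drawer front is pushed in past the latch point (travel below -0.002) (value of joint drawer below -0.002 m).
2. the drawer has sprung ajar (travel over 0.035) (value of joint drawer above 0.035 m), for 0.1 s.
3. the drawer is pulled out (travel over 0.09) (value of joint drawer above 0.09 m), for 0.1 s.
4. the strip box lies flat on the floor of the open drawer (travel over 0.06), let go (x of strip_box in the frame of drawer_floor between -0.06 and 0.06 m and y of strip_box in the frame of drawer_floor between -0.075 and 0.075 m and z of strip_box in the frame of drawer_floor between -0.006 and 0.006 m and angle between strip_box's own z axis and vertical below 0.15 rad and value of joint drawer above 0.06 m and contact force between the fingers and strip_box below 0.1 N), for 0.2 s.
At the end, for the whole second after the job is handed in: the drawer is latched shut (travel within 3 mm of 0) and stays so with nothing touching it, and the strip box lies flat (within 0.15 rad) and at rest on the drawer's inner floor, its centre within 60 mm along and 75 mm across of the floor's centre (x of strip_box in the frame of drawer_floor between -0.06 and 0.06 m and y of strip_box in the frame of drawer_floor between -0.075 and 0.075 m and z of strip_box in the frame of drawer_floor between -0.006 and 0.006 m and angle between strip_box's own z axis and vertical below 0.15 rad and value of joint drawer between -0.003 and 0.003 m and linear speed of strip_box below 0.02 m/s).
It fails at once if the roll of tape is moved more than 30 mm or tipped over (distance of tape_roll from where it was at the start of the episode above 0.03 m or angle between tape_roll's own z axis and vertical above 0.5 rad).
It fails at once if the rubber stopper is moved more than 30 mm or tipped over (distance of stopper from where it was at the start of the episode above 0.03 m or angle between stopper's own z axis and vertical above 0.5 rad).
It fails at once if the weighing boat is moved more than 30 mm or tipped over (distance of weigh_boat from where it was at the start of the episode above 0.03 m or angle between weigh_boat's own z axis and vertical above 0.5 rad).
It also fails if it takes over 72 s, if anything falls off the work surface, if the arm or the gripper's body presses on something with over 40 N, if the wrist force passes 120 N, or if a joint passes its speed limit or range.

## Working session

There is one attempt and no reset: what is moved stays moved. The work goes in short steps, Python scripts to look and compute and a shell command to move; the robot and the scene stay as the last step left them, time stands still between calls to the robot, and variables do not carry over. Pictures are saved under pics/ and viewed, at most 10 in all, crops included, and the job is handed in when it is done.

```bash
mkdir -p pics; cat > h.py <<'E'
import numpy as np, cv2
from cell import status, grab_frame, workorder, models
def K(f):
    fl=f["img"].shape[0]/2/np.tan(np.radians(f["vfov"])/2)
    return np.array([[fl,0,f["cx"]],[0,fl,f["cy"]],[0,0,1.]])
def ray(f,uv):
    k=K(f); d=np.array([(uv[0]-k[0,2])/k[0,0],(uv[1]-k[1,2])/k[1,1]]); s=d.copy()
    for _ in range(30): s=d/(1+f["k1"]*(s@s))
    return np.array([s[0],s[1],1.])
def at_depth(f,uv):
    z=f["z_map"][int(round(uv[1])),int(round(uv[0]))]
    return (f["T"]@np.r_[ray(f,uv)*z,1])[:3]
def at_z(f,uv,z):
    d=f["T"][:3,:3]@ray(f,uv); o=f["T"][:3,3]
    return o+d*(z-o[2])/d[2]
def cloud(f):
    return None
def save(f,n): cv2.imwrite("pics/"+n+".png",f["img"][:,:,::-1])
E
python3 - <<'E'
from h import *
o=status.get_obs(); print(o["position"],o["ee_rot"],o["ft_force"],o["clock"])
for c in ("top","scene"):
    f=grab_frame(c); save(f,c+"0")
    for n in ("strip_box","cabinet","drawer_front","drawer_floor","tape_roll","stopper","weigh_boat"):
        for d in models.pinpoint(f,n)[:4]:
            print(c,n,np.round(d["uv"]),round(d["conf"],2),np.round(at_depth(f,d["uv"]),3))
E
```

```text
[0.18718339 0.56931086 0.23043598] [-3.13969990e+00 -2.10359158e-04  2.82379774e+00] [0.33287722 0.31424256 0.778073  ] 0.0
top strip_box [249. 245.] 0.81 [0.444 0.098 0.016]
top strip_box [364. 241.] 0.61 [ 0.45  -0.26   0.023]
top strip_box [239. 169.] 0.61 [0.692 0.131 0.021]
top cabinet [179. 185.] 0.78 [0.63  0.314 0.069]
top drawer_front [181. 224.] 0.67 [ 0.519  0.323 -0.004]
top stopper [323. 236.] 0.64 [ 0.47  -0.134  0.03 ]
top weigh_boat [294. 247.] 0.76 [ 0.44  -0.041 -0.003]
scene strip_box [224. 237.] 0.92 [0.446 0.087 0.011]
scene strip_box [275. 188.] 0.82 [0.682 0.118 0.019]
scene strip_box [360. 310.] 0.59 [ 0.429 -0.279  0.012]
scene cabinet [210. 178.] 0.67 [0.555 0.234 0.071]
scene drawer_front [178. 188.] 0.84 [0.518 0.32  0.025]
scene drawer_floor [197. 179.] 0.63 [0.53  0.254 0.071]
scene tape_roll [419. 321.] 0.88 [ 0.464 -0.38   0.018]
scene stopper [312. 273.] 0.55 [ 0.457 -0.151  0.018]
scene weigh_boat [263. 262.] 0.76 [ 0.441 -0.033 -0.001]
```

View pics/top0.png

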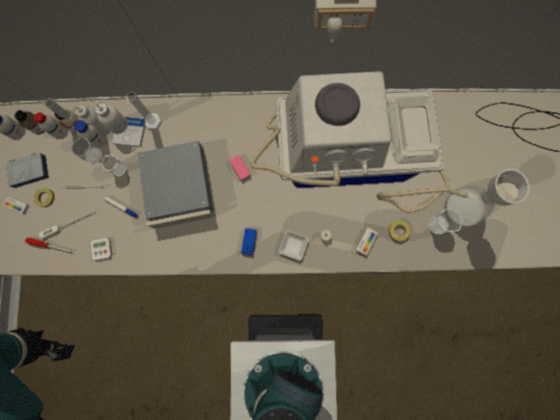

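View pics/scene0.png

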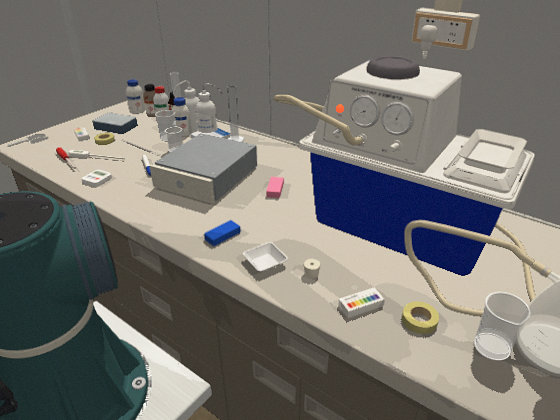

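The look-alikes in the top view are the blue box (249,243), the pink box (240,167), the white box with colour patches (367,241), and a small white item far left (15,206). I choose the white box at (367,241). In the scene view it is at (361,303), with the tape roll beside it at (420,318). The cabinet is at (175,185) in the top view, and its front faces the robot. Next I take one close crop and measure the geometry.

```bash
cat >> h.py <<'E'
def points(f):
    h,w=f["z_map"].shape; v,u=np.mgrid[0:h,0:w]; k=K(f)
    p=cv2.undistortPoints(np.c_[u.ravel(),v.ravel()].astype(np.float64)[:,None],k,np.array([f["k1"],0,0,0,0.]))[:,0] 
    z=f["z_map"].ravel()
    P=np.c_[p*z[:,None],z,np.ones(len(z))]@f["T"].T
    P=P[:,:3]; P[z==0]=np.nan
    return P.reshape(h,w,3)
def rect(P,lo,hi):
    m=np.all((P>lo)&(P<hi),axis=2); q=P[m]
    r=cv2.minAreaRect((q[:,:2]*1000).astype(np.float32))
    return len(q),np.round(r[0],1),np.round(r[1],1),round(r[2],1),np.round(np.percentile(q[:,2],[5,50,95]),4)
E
python3 - <<'E'
from h import *
for c in ("top","scene"):
    f=grab_frame(c); P=points(f)
    print(c,"cab",rect(P,[.45,.15,.06],[.8,.45,.09]))
    print("box",rect(P,[.38,-.33,.012],[.5,-.2,.03]))
    print("stopper",rect(P,[.38,-.18,.012],[.5,-.1,.035]))
    print("tape",rect(P,[.38,-.44,.010],[.56,-.325,.025]))
    print("boat",rect(P,[.38,-.1,.008],[.5,.03,.025]))
    print("blue",rect(P,[.38,.05,.008],[.5,.15,.025]))
    for b in models.spot_in(f,"strip_box"): print(b)
    # front edge of cabinet: sample contour
    if c=="scene":
        im=cv2.resize(f["img"][260:350,320:450],None,fx=5,fy=5,interpolation=cv2.INTER_CUBIC); cv2.imwrite("pics/crop0.png",im[:,:,::-1])
        d=models.pinpoint(f,"drawer_front")[0]; print(d, at_depth(f,d["uv"]), at_z(f,d["uv"],.036))
    m=(P[...,2]>.06)&(P[...,2]<.09)&(P[...,0]<.8)&(P[...,1]>.15)&(P[...,1]<.45)&(P[...,0]>.45)
    hull=cv2.convexHull((P[m][:,:2]*1000).astype(np.float32)); print(np.round(cv2.approxPolyDP(hull,8,True)[:,0]).tolist())
E
```

```text
top cab (4512, array([641.5, 332.2]), array([242.1, 201.8]), 10.8, array([0.0688, 0.0729, 0.0765]))
box (322, array([ 453. , -271.2]), array([39. , 83.2]), 59.4, array([0.0156, 0.0193, 0.0236]))
stopper (96, array([ 474.4, -141.6]), array([32. , 34.1]), 1.0, array([0.0238, 0.0275, 0.0316]))
tape (286, array([ 510.7, -387.7]), array([ 63.6, 123.2]), 69.6, array([0.0113, 0.0164, 0.0205]))
boat (262, array([444.1, -39.7]), array([76. , 75.6]), 69.8, array([0.0086, 0.0151, 0.0215]))
blue (313, array([459.3, 101.4]), array([37.8, 82.2]), 80.5, array([0.0145, 0.0192, 0.0231]))
{'bbox': [356.8, 228.4, 377.4, 254.3], 'conf': 0.81}
{'bbox': [229.7, 155.3, 251.7, 178.9], 'conf': 0.63}
{'bbox': [242.2, 232.3, 257.8, 251.3], 'conf': 0.59}
[[773.0, 256.0], [742.0, 448.0], [506.0, 409.0], [543.0, 216.0]]
scene cab (3116, array([635.9, 334.7]), array([246.1, 201.8]), 10.5, array([0.0643, 0.0733, 0.0753]))
box (726, array([ 449.1, -269.4]), array([39.5, 83.2]), 60.7, array([0.0139, 0.0207, 0.0229]))
stopper (216, array([ 468.9, -140.9]), array([33.4, 34.7]), 60.3, array([0.0148, 0.0269, 0.0291]))
tape (809, array([ 506.8, -387.4]), array([ 67.1, 124.8]), 67.4, array([0.0107, 0.0172, 0.0195]))
boat (405, array([440., -38.]), array([78.5, 77. ]), 69.4, array([0.0087, 0.0156, 0.0202]))
blue (455, array([454.5, 101.9]), array([39.3, 83.9]), 80.7, array([0.0104, 0.0192, 0.0214]))
{'bbox': [207.1, 221.2, 242.8, 245.5], 'conf': 0.9}
{'bbox': [266.3, 178.9, 284.2, 199.3], 'conf': 0.65}
{'bbox': [341.1, 290.7, 387.1, 315.6], 'conf': 0.56}
{'uv': [181.1, 187.9], 'conf': 0.91} [0.51706868 0.30773354 0.03143958] [0.51210448 0.30146773 0.036     ]
[[773.0, 262.0], [732.0, 450.0], [500.0, 408.0], [538.0, 216.0]]
```

View pics/crop0.png

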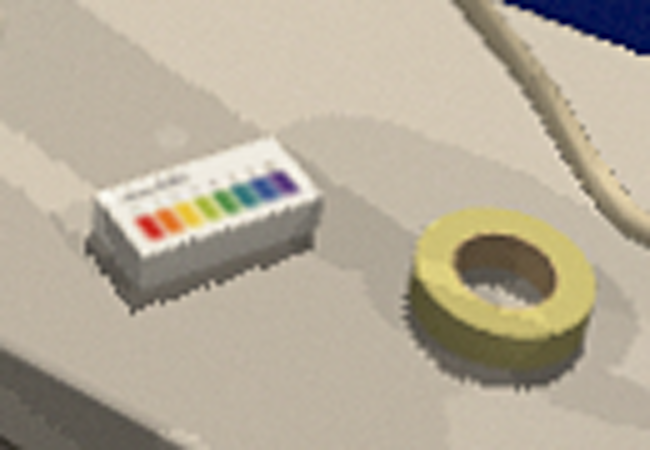

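The crop shows the white box with its row of colour patches, and the tape roll lies clear to its right, so the choice holds. The cabinet yaw is about 10.7°, and the drawer front centre is near (0.520, 0.311). I turn the tool to yaw 100.7° so that tool y = cabinet +x and tool x = cabinet +y, then go to a point in front of the drawer.

```bash
python3 -m pendant '[[255,0,0,0,0,0,7.64],[255,0,0,0,0,0,7.64],[255,0,0,0,0,0,7.64],[255,0,0,0,0,0,7.64],[255,0,0,0,0,0,7.64],[255,0,0,0,0,0,7.64],[255,0,0,0,0,0,7.64],[255,0,0,0,0,0,7.64],[255,-0.0395,0.0275,0,0,0,0],[255,-0.0395,0.0275,0,0,0,0],[255,-0.0395,0.0275,0,0,0,0],[255,-0.0395,0.0275,0,0,0,0],[255,-0.0395,0.0275,0,0,0,0],[255,-0.0395,0.0275,0,0,0,0],[255,-0.0395,0.0275,0,0,0,0],[255,-0.0395,0.0275,0,0,0,0],[255,0,0,0,0,0,0]]'
cat >> h.py <<'E'
A=np.radians(10.7); CX=np.array([np.cos(A),np.sin(A)]); CY=np.array([-np.sin(A),np.cos(A)]); F=np.array([.520,.311])
def st():
    o=status.get_obs(); p=np.array(o["position"]); d=p[:2]-F
    print("t",round(o["clock"],2),"pos",np.round(p,4),"rpy deg",np.round(np.degrees(o["ee_rot"]),2),"cab",np.round([d@CX,d@CY],4),"F",np.round(o["ft_force"],1),"w",round(o["width"],4),"g",round(o["grasp_force"],1))
def front():
    """outer front face position of the panel top along cab x (m, relative to F), by cab-y slices, from both cameras"""
    for c in ("top","scene"):
        P=points(grab_frame(c)); q=P[(P[...,2]>.058)&(P[...,2]<.085)]; d=q[:,:2]-F; x,y=d@CX,d@CY
        m=(x>-.17)&(x<.2)&(abs(y)<.11)
        print(c,[round(float(np.percentile(x[m&(abs(y-s)<.015)],2)),4) if (m&(abs(y-s)<.015)).sum()>5 else None for s in (-.08,-.05,.05,.08)])
E
python3 - <<'E'
from h import *
st(); front()
E
```

```text
clock: 2.75
position: [0.4668, 0.2963, 0.2316]
ee_rot: [3.139, 0.002, 1.752]
ft_force: [0.1, 1.3, 0.4]
width: -0.0001
grasp_force: 0.0
t 2.75 pos [0.4668 0.2963 0.2316] rpy deg [1.7984e+02 1.1000e-01 1.0037e+02] cab [-0.055  -0.0045] F [0.1 1.3 0.4] w -0.0001 g 0.0
top [0.0043, 0.0035, 0.0111, 0.0807]
scene [-0.0023, -0.0029, -0.001, -0.0012]
```

```bash
python3 -m pendant '[[255,0,0,0.045,0,0,0],[255,0,0,0.045,0,0,0],[255,0,0,0.045,0,0,0],[255,0,0,0.045,0,0,0],[255,0,0,0.01,0,0,0],[255,0,0.015,0,0,0,0],[255,0,0.01,0,0,0,0],[255,0,0.005,0,0,0,0],[255,0,0,0,0,0,0]]'; python3 -c "
from h import *
st()"
```

```text
clock: 3.75
position: [0.4933, 0.3067, 0.0427]
ee_rot: [3.139, -0.001, 1.757]
ft_force: [0.1, -0.7, -0.2]
width: -0.0003
grasp_force: 0.0
t 3.75 pos [0.4933 0.3067 0.0427] rpy deg [ 1.7983e+02 -4.0000e-02  1.0068e+02] cab [-0.027   0.0007] F [ 0.1 -0.7 -0.2] w -0.0003 g 0.0
```

```bash
for i in 1; do python3 -m pendant '[[255,0,0.004,0,0,0,0],[255,0,0.004,0,0,0,0],[255,0,0.002,0,0,0,0],[255,0,0,0,0,0,0]]'; done; python3 -c "
from h import *
st()"; python3 -m pendant '[[255,0,0.002,0,0,0,0],[255,0,0,0,0,0,0]]'|grep ft_f;python3 -m pendant '[[255,0,0.002,0,0,0,0],[255,0,0,0,0,0,0]]'|grep ft_f; python3 -c "
from h import *
st()"
```

```text
clock: 4.15
position: [0.5019, 0.3076, 0.0414]
ee_rot: [3.141, -0.0, 1.757]
ft_force: [0.3, -1.0, -0.3]
width: -0.0001
grasp_force: 0.0
t 4.15 pos [0.5019 0.3076 0.0414] rpy deg [179.98  -0.   100.66] cab [-0.0185 -0.    ] F [ 0.3 -1.  -0.3] w -0.0001 g 0.0
ft_force: [0.8, -0.4, 0.7]
ft_force: [-0.6, -1.1, -0.6]
t 4.55 pos [0.5057 0.3083 0.0413] rpy deg [179.99   0.   100.67] cab [-0.0146  0.    ] F [-0.6 -1.1 -0.6] w -0.0003 g 0.0
```

```bash
python3 -m pendant '[[255,0,0.002,0,0,0,0],[255,0,0,0,0,0,0]]'|grep -E "ft_f|posi";python3 -m pendant '[[255,0,0.002,0,0,0,0],[255,0,0,0,0,0,0]]'|grep -E "ft_f|posi";python3 -m pendant '[[255,0,0.002,0,0,0,0],[255,0,0,0,0,0,0]]'|grep -E "ft_f|posi"
```

```text
position: [0.5077, 0.3087, 0.0413]
ft_force: [-0.2, -0.5, -0.7]
position: [0.5087, 0.3089, 0.0412]
ft_force: [-1.8, -1.7, 1.5]
position: [0.5095, 0.309, 0.0411]
ft_force: [-6.2, -0.3, 3.3]
```

```bash
python3 -m pendant '[[255,0,0.002,0,0,0,0],[255,0,0.002,0,0,0,0],[255,0,0,0,0,0,0]]'|grep -E "ft_f|posi";python3 -m pendant '[[255,0,0.002,0,0,0,0],[255,0,0,0,0,0,0]]'|grep -E "ft_f|posi";python3 -m pendant '[[255,0,0.002,0,0,0,0],[255,0,0,0,0,0,0]]'|grep -E "ft_f|posi"
```

```text
position: [0.5132, 0.3096, 0.0411]
ft_force: [-6.2, 0.1, 4.9]
position: [0.515, 0.3099, 0.0411]
ft_force: [-6.8, -0.9, 5.7]
position: [0.5169, 0.3103, 0.0411]
ft_force: [-6.3, -0.6, 4.7]
```

```bash
python3 -m pendant '[[255,0,-0.045,0,0,0,0],[255,0,-0.045,0,0,0,0],[255,0,-0.035,0,0,0,0],[255,0,0,0,0,0,0],[255,0,0,0,0,0,0],[255,0,0,0,0,0,0]]'; python3 - <<'E'
from h import *
st(); front()
f=grab_frame("scene"); save(f,"s1"); 
for n in("drawer_front","drawer_floor"):
  for d in models.pinpoint(f,n)[:2]:
    p=at_depth(f,d["uv"]); print(n,d, np.round(p,3), np.round([(p[:2]-F)@CX,(p[:2]-F)@CY],3))
E
```

```text
clock: 6.45
position: [0.3985, 0.2886, 0.0417]
ee_rot: [3.139, -0.001, 1.757]
ft_force: [-0.1, 0.4, 0.7]
width: -0.0
grasp_force: 0.0
t 6.45 pos [0.3985 0.2886 0.0417] rpy deg [ 1.7983e+02 -4.0000e-02  1.0067e+02] cab [-0.1236  0.0005] F [-0.1  0.4  0.7] w -0.0 g 0.0
top [-0.0487, -0.0489, 0.0272, 0.0277]
scene [-0.0552, -0.0554, 0.0211, 0.0254]
drawer_front {'uv': [166.3, 194.9], 'conf': 0.8} [0.467 0.308 0.034] [-0.053  0.007]
drawer_floor {'uv': [186.4, 184.7], 'conf': 0.89} [0.553 0.328 0.018] [0.035 0.011]
```

View pics/s1.png

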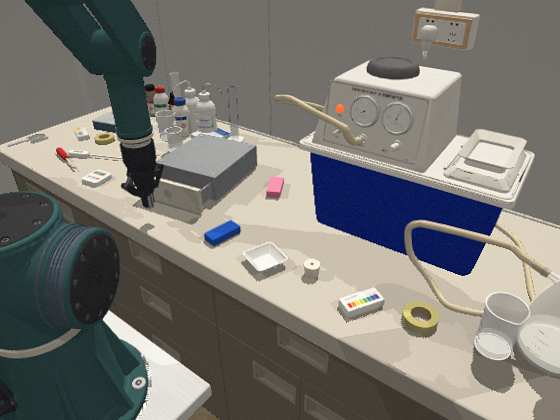

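The drawer is ajar at about 52 mm: the panel shows at (175,195), with a dark gap behind it. I hook the shut fingers into the gap and pull.

```bash
python3 -m pendant '[[255,0,0,-0.04,0,0,0],[255,0,0,-0.04,0,0,0],[255,0,0,-0.04,0,0,0],[255,0,0.04,0,0,0,0],[255,0,0.04,0,0,0,0],[255,0,0.034,0,0,0,0],[255,0,0,0,0,0,0],[255,0,0,0.04,0,0,0],[255,0,0,0.04,0,0,0],[255,0,0,0.035,0,0,0],[255,0,0,0,0,0,0]]'; python3 -c "
from h import *
st()"
```

```text
clock: 7.8
position: [0.504, 0.3067, 0.0417]
ee_rot: [-3.132, 0.003, 1.757]
ft_force: [-0.8, 0.2, -0.4]
width: 0.0
grasp_force: 0.0
t 7.8 pos [0.504  0.3067 0.0417] rpy deg [-1.7942e+02  1.5000e-01  1.0066e+02] cab [-0.0165 -0.0012] F [-0.8  0.2 -0.4] w 0.0 g 0.0
```

```bash
python3 -m pendant '[[255,0,-0.008,0,0,0,0],[255,0,-0.01,0,0,0,0],[255,0,-0.012,0,0,0,0],[255,0,-0.012,0,0,0,0],[255,0,-0.012,0,0,0,0],[255,0,-0.009,0,0,0,0],[255,0,0,0,0,0,0],[255,0,0,0,0,0,0]]'; python3 - <<'E'
from h import *
st(); front()
E
```

```text
clock: 8.6
position: [0.4454, 0.2968, 0.0461]
ee_rot: [-3.14, 0.001, 1.757]
ft_force: [-1.0, -1.0, -0.1]
width: 0.0001
grasp_force: 0.0
t 8.6 pos [0.4454 0.2968 0.0461] rpy deg [-1.7991e+02  3.0000e-02  1.0069e+02] cab [-0.0759 -0.0001] F [-1.  -1.  -0.1] w 0.0001 g 0.0
top [-0.1022, -0.1024, 0.0589, 0.0874]
scene [-0.1084, -0.1079, -0.108, -0.1085]
```

```bash
python3 -m pendant '[[255,0,0.004,0,0,0,0],[255,0,0,-0.04,0,0,0],[255,0,0,-0.04,0,0,0],[255,0,0,-0.04,0,0,0],[255,0,0,-0.03,0,0,0],[60,-0.0465,-0.0086,0,0,0,0],[60,-0.0465,-0.0086,0,0,0,0],[60,-0.0465,-0.0086,0,0,0,0],[60,-0.0465,-0.0086,0,0,0,0],[60,-0.0465,-0.0086,0,0,0,0],[60,-0.0465,-0.0086,0,0,0,0],[60,-0.0465,-0.0086,0,0,0,0],[60,-0.0465,-0.0086,0,0,0,0],[60,-0.0465,-0.0086,0,0,0,0],[60,-0.0465,-0.0086,0,0,0,0],[60,-0.0465,-0.0086,0,0,0,0],[60,-0.0465,-0.0086,0,0,0,0],[60,0,0,0,0,0,0]]' >/dev/null; python3 -m pendant '[[60,0,0,0,0,0,-8.22],[60,0,0,0,0,0,-8.22],[60,0,0,0,0,0,-8.22],[60,0,0,0,0,0,-8.22],[60,0,0,0,0,0,-8.22],[60,0,0,0,0,0,-8.22],[60,0,0,0,0,0,0]]'; python3 - <<'E'
from h import *
st(); front()
f=grab_frame("wrist"); P=points(f); save(f,"w1")
print(rect(P,[.38,-.33,.012],[.53,-.2,.03]))
f=grab_frame("top"); P=points(f)
E
```

```text
clock: 11.2
position: [0.4524, -0.2692, 0.1962]
ee_rot: [3.142, -0.001, 2.619]
ft_force: [-0.9, 0.1, 0.1]
width: 0.0651
grasp_force: 0.0
t 11.2 pos [ 0.4524 -0.2692  0.1962] rpy deg [ 1.8000e+02 -3.0000e-02  1.5007e+02] cab [-0.1742 -0.5576] F [-0.9  0.1  0.1] w 0.0651 g 0.0
top [-0.1028, -0.1025, -0.1018, -0.1025]
scene [-0.1088, -0.107, -0.1079, -0.1077]
(2935, array([ 452.1, -270.3]), array([37.9, 81.4]), 60.4, array([0.0191, 0.0209, 0.0222]))
```

View pics/w1.png

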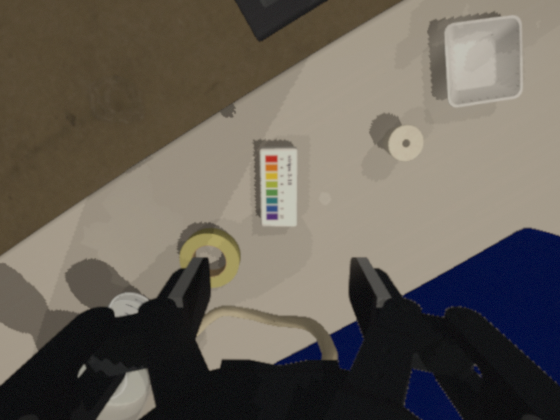

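The wrist view shows the white box at (279,187), aligned between the fingers, with the tape at (210,258) outside the finger path. I descend and grip.

```bash
python3 -m pendant '[[60,0,0,0.045,0,0,0],[60,0,0,0.045,0,0,0],[60,0,0,0.045,0,0,0],[60,0,0,0.03,0,0,0],[60,0,0,0.015,0,0,0],[60,0,0,0.01,0,0,0],[60,0,0,0,0,0,0],[255,0,0,0,0,0,0],[255,0,0,0,0,0,0],[255,0,0,0,0,0,0],[255,0,0,0,0,0,0],[255,0,0,0,0,0,0]]' 25; python3 -m pendant '[[255,0,0,-0.01,0,0,0],[255,0,0,-0.02,0,0,0],[255,0,0,-0.04,0,0,0],[255,0,0,-0.045,0,0,0],[255,0,0,-0.045,0,0,0],[255,0,0,-0.03,0,0,0],[255,0,0,0,0,0,0]]'; python3 - <<'E'
from h import *
st()
f=grab_frame("wrist"); save(f,"w2"); f=grab_frame("scene")
for d in models.spot_in(f,"strip_box"): print(d)
E
```

```text
clock: 12.6
position: [0.4532, -0.2702, 0.0076]
ee_rot: [-3.141, 0.002, 2.618]
ft_force: [0.4, 0.3, 6.3]
width: 0.0373
grasp_force: 26.2
clock: 13.3
position: [0.4548, -0.2715, 0.2018]
ee_rot: [-3.14, 0.01, 2.618]
ft_force: [0.3, -0.8, -0.2]
width: 0.0371
grasp_force: 25.4
t 13.3 pos [ 0.4548 -0.2715  0.2018] rpy deg [-179.91    0.56  150.  ] cab [-0.1722 -0.5602] F [ 0.3 -0.8 -0.2] w 0.0371 g 25.4
{'bbox': [347.4, 209.9, 399.9, 233.4], 'conf': 0.98}
{'bbox': [207.5, 221.8, 241.5, 245.4], 'conf': 0.67}
{'bbox': [267.0, 177.6, 284.5, 198.4], 'conf': 0.56}
{'bbox': [303.9, 256.6, 321.5, 277.0], 'conf': 0.46}
```

View pics/w2.png

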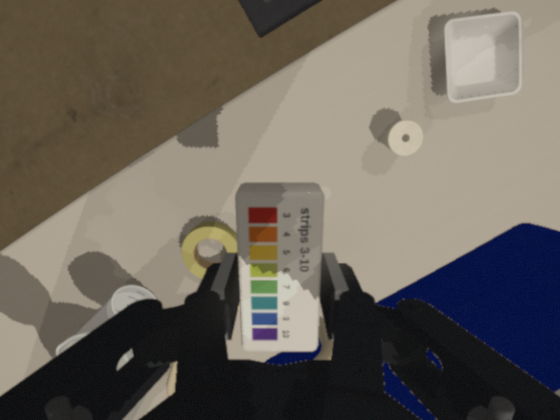

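The box is held level: its patches show at (263,275), and the opening reads 37 mm. Now I carry it over the drawer.

```bash
python3 -m pendant '[[255,0,0,0,0,0,8.22],[255,0,0,0,0,0,8.22],[255,0,0,0,0,0,8.22],[255,0,0,0,0,0,8.22],[255,0,0,0,0,0,8.22],[255,0,0,0,0,0,8.22],[255,0,0,0,0,0,0]]' >/dev/null; python3 -m pendant '[[255,0.03,0.0073,0,0,0,0],[255,0.046,0.0112,0,0,0,0],[255,0.046,0.0112,0,0,0,0],[255,0.046,0.0112,0,0,0,0],[255,0.046,0.0112,0,0,0,0],[255,0.046,0.0112,0,0,0,0],[255,0.046,0.0112,0,0,0,0],[255,0.046,0.0112,0,0,0,0],[255,0.046,0.0112,0,0,0,0],[255,0.046,0.0112,0,0,0,0],[255,0.046,0.0112,0,0,0,0],[255,0.046,0.0112,0,0,0,0],[255,0.024,0.0057,0,0,0,0],[255,0,0,0,0,0,0],[255,0,0,0,0,0,0]]'; python3 - <<'E'
from h import *
st()
f=grab_frame("wrist"); save(f,"w3"); front()
E
```

```text
clock: 15.65
position: [0.4814, 0.3058, 0.195]
ee_rot: [-3.139, 0.001, 1.761]
ft_force: [0.1, -0.2, -0.3]
width: 0.0376
grasp_force: 25.4
t 15.65 pos [0.4814 0.3058 0.195 ] rpy deg [-1.7985e+02  7.0000e-02  1.0092e+02] cab [-0.0389  0.0021] F [ 0.1 -0.2 -0.3] w 0.0376 g 25.4
top [-0.1022, -0.102, -0.1033, -0.0989]
scene [-0.1082, -0.1077, -0.1075, -0.1074]
```

View pics/w3.png

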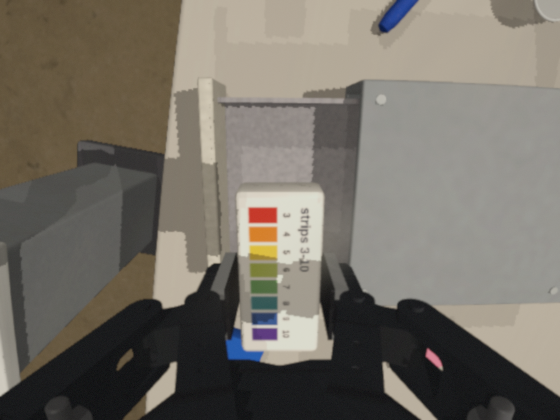

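The box lies over the open drawer, with the panel at (210,165) and the body edge at (355,190). It is aligned, so I lower it.

```bash
python3 -m pendant '[[255,0,0.003,0.04,0,0,0],[255,0,0,0.04,0,0,0],[255,0,0,0.03,0,0,0],[255,0,0,0.02,0,0,0],[255,0,0,0.015,0,0,0],[255,0,0,0.01,0,0,0],[255,0,0,0.008,0,0,0],[255,0,0,0,0,0,0]]'; python3 -c "
from h import *
st()"
```

```text
clock: 16.6
position: [0.4851, 0.3058, 0.0327]
ee_rot: [-3.14, 0.0, 1.757]
ft_force: [0.5, -1.3, -0.6]
width: 0.0372
grasp_force: 25.4
t 16.6 pos [0.4851 0.3058 0.0327] rpy deg [-1.7993e+02  2.0000e-02  1.0064e+02] cab [-0.0352  0.0014] F [ 0.5 -1.3 -0.6] w 0.0372 g 25.4
```

```bash
python3 -m pendant '[[255,0,0,0.003,0,0,0],[255,0,0,0.002,0,0,0],[255,0,0,0,0,0,0]]'|grep -E "posi|ft_f";  python3 -m pendant '[[255,0,0,0.0015,0,0,0],[255,0,0,0,0,0,0]]'|grep -E "posi|ft_f"
```

```text
position: [0.4856, 0.3067, 0.0286]
ft_force: [0.2, 0.0, -0.7]
position: [0.4854, 0.3066, 0.0269]
ft_force: [-0.8, -0.3, -0.9]
```

```bash
python3 -m pendant '[[255,0,0,0.0015,0,0,0],[255,0,0,0,0,0,0]]'|grep -E "posi|ft_f";  python3 -m pendant '[[255,0,0,0.001,0,0,0],[255,0,0,0,0,0,0]]'|grep -E "posi|ft_f"
```

```text
position: [0.4857, 0.3067, 0.0255]
ft_force: [0.9, 0.0, 1.9]
position: [0.4865, 0.3069, 0.0255]
ft_force: [-0.7, -1.8, 10.4]
```

```bash
python3 -m pendant '[[255,0,0,-0.0015,0,0,0],[90,0,0,0,0,0,0],[90,0,0,0,0,0,0],[90,0,0,0,0,0,0],[90,0,0,-0.01,0,0,0],[90,0,0,-0.03,0,0,0],[90,0,0,-0.045,0,0,0],[90,0,0,-0.045,0,0,0],[90,0,0,0,0,0,0],[90,0,0,0,0,0,0]]'; python3 - <<'E'
from h import *
st(); front()
f=grab_frame("wrist"); save(f,"w4"); P=points(f)
q=rect(P,[.42,.2,.03],[.505,.4,.048]); print(q)
for d in models.pinpoint(f,"strip_box"): 
  p=at_depth(f,d["uv"]); print(d,np.round(p,3),(p[:2]-F)@CX,(p[:2]-F)@CY)
E
```

```text
clock: 18.5
position: [0.4863, 0.307, 0.1577]
ee_rot: [3.138, -0.001, 1.757]
ft_force: [-0.3, 0.9, -1.0]
width: 0.0552
grasp_force: 0.0
t 18.5 pos [0.4863 0.307  0.1577] rpy deg [ 1.7980e+02 -5.0000e-02  1.0067e+02] cab [-0.0339  0.0023] F [-0.3  0.9 -1. ] w 0.0552 g 0.0
top [-0.1003, -0.1014, -0.1022, 0.093]
scene [-0.1074, -0.1071, -0.1064, -0.1069]
(5416, array([476. , 296.4]), array([ 90.7, 179.6]), 10.2, array([0.0333, 0.0388, 0.0443]))
{'uv': [433.3, 373.0], 'conf': 0.96} [0.536 0.307 0.216] 0.014714848296877796 -0.0063832557124403186
{'uv': [279.5, 196.3], 'conf': 0.9} [0.484 0.312 0.037] -0.03524651100589604 0.007384050668753805
{'uv': [224.7, 359.6], 'conf': 0.81} [0.469 0.313 0.228] -0.049812818343714316 0.011028131761991727
```

View pics/w4.png

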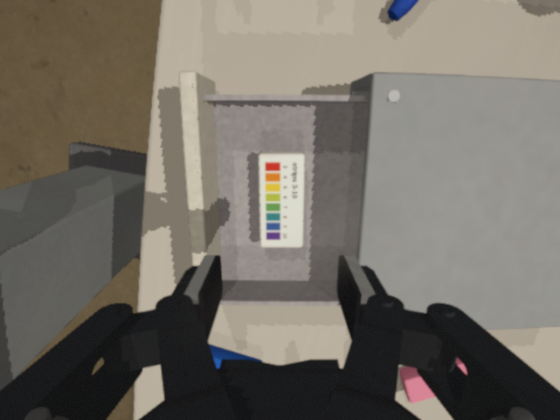

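The box lies flat in the drawer at (280,200), well inside the walls. I go round in front of the panel, shut the fingers and push.

```bash
python3 -m pendant '[[255,0,-0.04,0,0,0,0],[255,0,-0.045,0,0,0,0],[255,0,-0.043,0,0,0,0],[255,0,0,0,0,0,0],[255,0,0,0,0,0,0],[255,0,0,0.04,0,0,0],[255,0,0,0.04,0,0,0],[255,0,0,0.037,0,0,0],[255,0,0,0,0,0,0]]' >/dev/null; python3 -c "
from h import *
st()"; python3 -m pendant '[[255,0,0.015,0,0,0,0],[255,0,0.01,0,0,0,0],[255,0,0.01,0,0,0,0],[255,0,0.01,0,0,0,0],[255,0,0.01,0,0,0,0],[255,0,0.01,0,0,0,0],[255,0,0.01,0,0,0,0],[255,0,0.01,0,0,0,0],[255,0,0.01,0,0,0,0],[255,0,0.01,0,0,0,0],[255,0,0.01,0,0,0,0],[255,0,0.01,0,0,0,0],[255,0,0.01,0,0,0,0],[255,0,0,0,0,0,0]]'; python3 -c "
from h import *
st()"
```

```text
t 19.6 pos [0.3582 0.2815 0.0348] rpy deg [-1.7957e+02  1.6000e-01  1.0064e+02] cab [-0.1645  0.001 ] F [-1.  -1.   0.5] w -0.0002 g 0.0
clock: 21.0
position: [0.4923, 0.3075, 0.0385]
ee_rot: [-3.139, 0.001, 1.757]
ft_force: [-3.9, -1.4, 3.7]
width: 0.0
grasp_force: 2.4
t 21.0 pos [0.4923 0.3075 0.0385] rpy deg [-1.7988e+02  4.0000e-02  1.0066e+02] cab [-0.0279  0.0017] F [-3.9 -1.4  3.7] w 0.0 g 2.4
```

```bash
python3 -m pendant '[[255,0,0.006,0,0,0,0],[255,0,0.006,0,0,0,0],[255,0,0.005,0,0,0,0],[255,0,0.003,0,0,0,0],[255,0,0,0,0,0,0]]' |grep -E "posi|ft_f"; python3 -m pendant '[[255,0,0.002,0,0,0,0],[255,0,0,0,0,0,0]]' |grep -E "posi|ft_f"; python3 -m pendant '[[255,0,0.002,0,0,0,0],[255,0,0,0,0,0,0]]' |grep -E "posi|ft_f"
```

```text
position: [0.5104, 0.3108, 0.0382]
ft_force: [-5.7, -2.2, 3.7]
position: [0.5124, 0.3111, 0.0383]
ft_force: [-6.0, -2.3, 3.3]
position: [0.5142, 0.3115, 0.0382]
ft_force: [-6.6, -2.1, 3.5]
```

```bash
python3 -m pendant '[[255,0,0.002,0,0,0,0],[255,0,0,0,0,0,0]]' |grep -E "posi|ft_f"; python3 -m pendant '[[255,0,0.001,0,0,0,0],[255,0,0,0,0,0,0]]' |grep -E "posi|ft_f"; python3 -m pendant '[[255,0,-0.01,0,0,0,0],[255,0,-0.04,0,0,0,0],[255,0,-0.045,0,0,0,0],[255,0,-0.035,0,0,0,0],[255,0,0,0,0,0,0],[255,0,0,0,0,0,0],[255,0,0,0,0,0,0]]' >/dev/null; python3 - <<'E'
from h import *
st(); front()
f=grab_frame("scene"); save(f,"s2")
d=models.pinpoint(f,"drawer_front")[0]; print(d)
E
```

```text
position: [0.5161, 0.3118, 0.0383]
ft_force: [-6.3, -1.6, 4.8]
position: [0.5167, 0.3119, 0.0382]
ft_force: [-6.1, -2.8, 4.5]
t 23.0 pos [0.3934 0.2898 0.0392] rpy deg [ 1.7980e+02 -5.0000e-02  1.0067e+02] cab [-0.1284  0.0027] F [ 0.4 -0.1 -0.4] w 0.0001 g 0.0
top [-0.049, -0.0497, 0.0278, 0.0279]
scene [-0.0561, -0.0554, 0.0196, 0.0215]
{'uv': [166.0, 194.9], 'conf': 0.74}
```

View pics/s2.png

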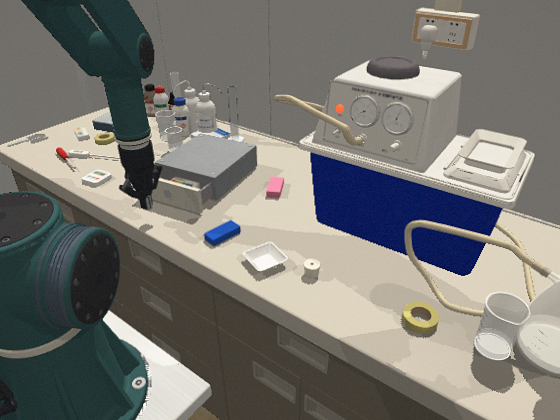

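After I let go, the drawer sprang out again to about 52 mm: the panel is at (178,192). The force never rose during that push, so the stop was not reached. I repeat it as one steady push until the force shows the stop.

```bash
python3 -m pendant '[[255,0,0.02,0,0,0,0],[255,0,0.02,0,0,0,0],[255,0,0.015,0,0,0,0],[255,0,0.01,0,0,0,0],[255,0,0.01,0,0,0,0],[255,0,0.01,0,0,0,0],[255,0,0.01,0,0,0,0],[255,0,0.008,0,0,0,0],[255,0,0.006,0,0,0,0],[255,0,0.004,0,0,0,0],[255,0,0.003,0,0,0,0],[255,0,0.003,0,0,0,0],[255,0,0.002,0,0,0,0],[255,0,0.002,0,0,0,0],[255,0,0.002,0,0,0,0]]' |grep -E "posi|ft_f"; python3 -m pendant '[[255,0,0.0015,0,0,0,0]]' |grep -E "posi|ft_f";python3 -m pendant '[[255,0,0.0015,0,0,0,0]]' |grep -E "posi|ft_f"
```

```text
position: [0.5105, 0.3108, 0.0383]
ft_force: [-6.4, -1.8, 6.1]
position: [0.5124, 0.3111, 0.0383]
ft_force: [-7.2, -2.1, 5.6]
position: [0.5134, 0.3113, 0.0383]
ft_force: [-7.7, -1.2, 7.0]
```

```bash
python3 -m pendant '[[255,0,0.0015,0,0,0,0],[255,0,0.0015,0,0,0,0]]' |grep -E "posi|ft_f"; python3 -m pendant '[[255,0,0.0015,0,0,0,0]]' |grep -E "posi|ft_f";python3 -m pendant '[[255,0,0.001,0,0,0,0]]' |grep -E "posi|ft_f";python3 -m pendant '[[255,0,0.001,0,0,0,0]]' |grep -E "posi|ft_f"
```

```text
position: [0.5164, 0.3119, 0.0383]
ft_force: [-7.2, -2.4, 6.6]
position: [0.5167, 0.3119, 0.0382]
ft_force: [-12.4, -1.8, 11.3]
position: [0.5167, 0.3118, 0.0383]
ft_force: [-14.8, -2.1, 13.1]
position: [0.5167, 0.3118, 0.0383]
ft_force: [-18.3, -1.6, 14.1]
```

```bash
python3 -m pendant '[[255,0,-0.025,0,0,0,0],[255,0,-0.045,0,0,0,0],[255,0,-0.045,0,0,0,0],[255,0,0,0,0,0,0],[255,0,0,0,0,0,0],[255,0,0,0,0,0,0],[255,0,0,0,0,0,0]]' ; python3 - <<'E'
from h import *
st(); front()
f=grab_frame("top"); save(f,"t2")
E
```

```text
clock: 26.1
position: [0.4123, 0.2931, 0.039]
ee_rot: [3.139, -0.001, 1.757]
ft_force: [-0.3, 0.1, 0.9]
width: 0.0003
grasp_force: 0.0
t 26.1 pos [0.4123 0.2931 0.039 ] rpy deg [ 1.7988e+02 -3.0000e-02  1.0065e+02] cab [-0.1092  0.0024] F [-0.3  0.1  0.9] w 0.0003 g 0.0
top [0.004, 0.0034, 0.0136, 0.0382]
scene [-0.0027, -0.0026, -0.0002, 0.0364]
```

The front is back at its latched reading (top 0.004, scene -0.0027, the same as at the start), and it holds with the fingers clear. I hand in.

```bash
python3 -m pendant '[[255,0,-0.02,0,0,0,0],[255,0,0,-0.02,0,0,0],[255,0,0,0,0,0,0],[255,0,0,0,0,0,0]]' >/dev/null; python3 -c "
from h import *
front(); print(workorder.hand_in())"
```

```text
top [0.0038, 0.0036, 0.004, 0.0148]
scene [-0.0021, -0.0025, -0.0016, 0.0009]
the job is handed in; nothing more can be done
None
```

I handed the job in with the white strip box laid flat in the drawer and the drawer latched shut. The first closing push sprang back open, so I closed it again; I never touched the tape, stopper or weighing boat, and the hand-in gave no verdict.

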